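# Swap the wobbly peg of the bench stand

## Robot

A 7-joint arm with a two-finger parallel gripper is mounted at the origin on a cart in front of the work surface, level with it; the furniture and walls round the work are solid. World frame = base frame: x ahead of the robot, y to its left, z up, the work surface at z = 0. Lengths are in m, angles in rad, forces in N, time in s.
With the tool pointing down it reaches from about 0.425 to 0.925 m from the base axis. Payload 6.8 kg.
Tool frame: the origin (TCP) lies at the very end of the fingers, on their centre line; the grasp point (between the pads) lies r.grip_depth behind it (r.grip_depth is the distance from the TCP to the grasp point, in m); z points along the fingers, x is the direction in which the jaws open and shut, and the axes are right-handed (so a half turn about z gives the same grasp; the last joint's range is limited). The gripper opens to 85 mm and grips with 20 to 120 N. Pads are 22 mm wide; open, the fingers measure 114 mm over their backs; the gripper's body (76 mm by 85 mm) begins 54 mm behind the grasp point. The pads swing forward as they close: fully open they stand 13 mm farther back than shut.
Start: joints at [-1.254, 0.477, 0.022, 1.555, -0.011, 1.109, -0.083], TCP at [0.278, 0.615, 0.231] pointing down, gripper open.
Joint ranges: [-2.96, 2.96], [-0.34, 2.1], [-1.41, 1.46], [0.24, 2.44], [-1.37, 4.51], [0.17, 1.92], [-2.96, 2.96]. Speed limits (rad/s): [2.39, 2.39, 3.14, 3.14, 3.14, 3.14, 3.14].

## Interface

Orientations are given as a rotation vector (axis times angle).
In Python, from bench import readout, grab_frame, workorder, r gives the robot as it stands.
- The arm moves only by the shell command python3 -m handwheel 'ROWS' [FORCE]. ROWS is text: rows parted by semicolons, each of 7 numbers parted by spaces: the shift along the tool's x, y, z in mm, then the turn, a rotation vector about the tool's x, y, z in degrees, then the finger opening in mm, from 0 to 85.4. A call has 1 to 12 rows; each row is the pose to reach, as a shift and turn from the pose commanded when the call began, along the tool's axes at that moment; what a row does not reach only later rows make up. A row lasts 1/8 s, in which the tool goes at most 62.5 mm and 10.7 degrees, less where a joint would pass 70% of its speed; a pose out of reach is approached as far as the arm can. A call with a gripper value outside its range is refused whole. The fingers move at their own pace and stop on an object; FORCE is the grip in N (left out, the last holds). Time passes only in rows, so rows that repeat a pose let the fingers close. It gives the time, the measured TCP pose, the force and the opening at its end, in the units of the state.
- readout.get_obs(): the state, without advancing time (a new reading comes with each control period).
- grab_frame(name): name is "scene" or "top"; returns a dict with "pixels" (420x560x3 uint8, red, green, blue), "fx", "fy", "cx", "cy" (pixels), "D" ([k1, k2, p1, p2, k3] as OpenCV has them; the pictures are not rectified), "rvec" (rotation vector, rad) and "tvec" (3), from world to camera coordinates, as OpenCV has them. Camera axes: x right, y down, z forward; pixel columns grow to the right and rows downward; lengths in m; the calibration is good to about 2 mm. A picture is of the moment at which its call begins. There is no depth.
- workorder.hand_in(): hands the job in, once; it reports no verdict.
The state is a dict: "clock": time; "joints": joint angles; "qvel": joint speeds; "tau": joint torques, N m; "tcp_pos": TCP position; "orientation": TCP orientation; "contact_force": force on the tool from outside, world axes, zero at the start; "moment": the same for the moment, N m; "grip_width": finger opening in m.
Only numpy, scipy, OpenCV 4.12 (cv2) and the standard library are available. Lean on these libraries where they do the work, as an engineer would, in place of code of your own. Each camera call takes 0.05 s, during which the arm holds its last target.

## Task

One of the three holes of the wooden peg stand has worn wide, so that its peg wobbles although it looks like the others. Rock each peg gently from side to side to feel which one has play, draw that peg out and drop it in the bowl, then fit the knob-topped oversize peg from its holder into the worn hole, fully home on its shoulder. Leave the two firm pegs seated, never strain a peg, and do not disturb the tape measure or the polish tin.

Things in the scene. Friction and masses are not known exactly. Their poses are not given: they have to be found in the camera images.
- stand: fixed hardwood frame 66 x 250 x 32 mm, three square steel bushes 75 mm apart along its y; origin at its underside's centre, z up; bush tops at 33 mm. Holes 26 mm deep, hidden by the pegs' shoulders: two 15 mm wide (a peg gives about 1 mm either way, then stops hard), the worn one, anywhere, 23 mm (a peg slides 4 mm either way, freely if eased up 1 mm). 5 N of push is enough to tell.
- hole_left (a point): centre of the mouth of the hole at the stand's +y end, at the height of the bush's top
- hole_middle (a point): centre of the mouth of the middle hole, same height
- hole_right (a point): centre of the mouth of the hole at the stand's -y end, same height
- peg_left: light-wood peg, 60 g, in the left hole at the start. Round: tenon 14 mm dia, 22 mm long (last 3 mm tapered); shoulder disc 36 mm dia, 6 mm thick, resting on the bush; plain grip 28 mm dia from 6 to 49 mm above the shoulder's underside, flat top. Origin on its axis at the shoulder's underside; z up along the peg. Not locked: it lifts straight out.
- peg_middle: light-wood peg, 60 g, in the middle hole at the start. Round: tenon 14 mm dia, 22 mm long (last 3 mm tapered); shoulder disc 36 mm dia, 6 mm thick, resting on the bush; plain grip 28 mm dia from 6 to 49 mm above the shoulder's underside, flat top. Origin on its axis at the shoulder's underside; z up along the peg. Not locked: it lifts straight out.
- peg_right: light-wood peg, 60 g, in the right hole at the start. Round: tenon 14 mm dia, 22 mm long (last 3 mm tapered); shoulder disc 36 mm dia, 6 mm thick, resting on the bush; plain grip 28 mm dia from 6 to 49 mm above the shoulder's underside, flat top. Origin on its axis at the shoulder's underside; z up along the peg. Not locked: it lifts straight out.
- spare: oversize peg, 60 g, known by the small round knob on top (20 mm dia, 46 to 60 mm up). Tenon 20 mm dia, 22 mm long (last 3 mm tapered to 14 mm), shoulder disc 36 mm dia, 6 mm thick, grip 28 mm dia from 6 to 46 mm above the shoulder's underside; origin there, on the axis, z up. Stands loosely in the holder. Goes into the worn hole only, 1.5 mm to spare all round.
- holder: fixed square dark wood block 70 x 70 x 30 mm with a hole 26 mm wide and 26 mm deep in which the spare stands; origin at the centre of its underside
- bowl: dark round bowl, 96 mm wide at the rim, 46 mm high, open at the top, inner floor 7 mm up and about 40 mm wide, loose, 0.6 kg; origin at the centre of its underside
- tape_measure: yellow tape measure lying flat, 58 x 69 x 29 mm, a bystander; origin at the centre of its underside
- polish_tin: flat round polish tin, 68 mm wide and 22 mm high, a bystander; origin at the centre of its underside
Not all that is in view belongs to the job. Leave any pink or red look-alike of the peg_left alone. Leave any pink or red look-alike of the peg_right alone.

How it is judged:
By the outcome, as a careful person would: the job done as asked, in the order asked, and still so for the second after the job is handed in, with the robot touching nothing.
It also fails if it takes over 64 s, if anything falls off the work surface, if the arm or the gripper's body presses on something with over 40 N, if the wrist force passes 120 N, or if a joint passes its speed limit or range.

## Working session

There is one attempt and no reset: what is moved stays moved. The work goes in short steps, Python scripts to look and compute and a shell command to move; the robot and the scene stay as the last step left them, time stands still between calls to the robot, and variables do not carry over. Pictures are saved under pics/ and viewed, and the job is handed in when it is done.

```bash
mkdir -p pics; ls; python3 - <<'E'
from bench import readout, grab_frame, r
import cv2
print(readout.get_obs()); print(r.grip_depth)
for n in("scene","top"):
    f=grab_frame(n); cv2.imwrite(f"pics/{n}0.png",f["pixels"][:,:,::-1]); print({k:v for k,v in f.items() if k!="pixels"})
E
```

```text
pics
{'clock': 0.0, 'joints': array([-1.25410524,  0.47782538,  0.02233371,  1.55646639, -0.01149747,
        1.10927904, -0.0830912 ]), 'qvel': array([ 2.28915373e-03, -2.35246426e-05,  3.66677453e-04, -3.04864100e-04,
       -8.16499698e-04,  5.83873100e-04, -1.44075927e-03]), 'tau': array([-1.96009762e-05, -5.96441996e+01,  1.60779655e+00, -2.81193388e+01,
        1.24402007e-02,  9.46081826e-03,  3.67146527e-06]), 'tcp_pos': array([0.27795382, 0.61446146, 0.23030233]), 'orientation': array([ 2.63883773e+00,  1.70268093e+00, -2.31668148e-03]), 'contact_force': array([-0.31879672, -0.49977238,  0.73062972]), 'moment': array([ 0.02988754, -0.01345852, -0.03352549]), 'grip_width': 0.08523025899533238}
0.0187
{'fx': 440.18858464515296, 'fy': 440.18858464515296, 'cx': 282.640657547866, 'cy': 205.77702637895143, 'D': array([0.01777888, 0.        , 0.        , 0.        , 0.        ]), 'rvec': array([ 0.76386561, -2.46243826,  1.26125242]), 'tvec': array([0.47364748, 0.21096721, 0.75329125])}
{'fx': 426.38349530115187, 'fy': 426.38349530115187, 'cx': 280.08507251358697, 'cy': 215.8288675707013, 'D': array([0.01460662, 0.        , 0.        , 0.        , 0.        ]), 'rvec': array([ 2.15217987, -2.20330268,  0.07640208]), 'tvec': array([0.0306262 , 0.52254548, 0.87140374])}
```

View pics/scene0.png

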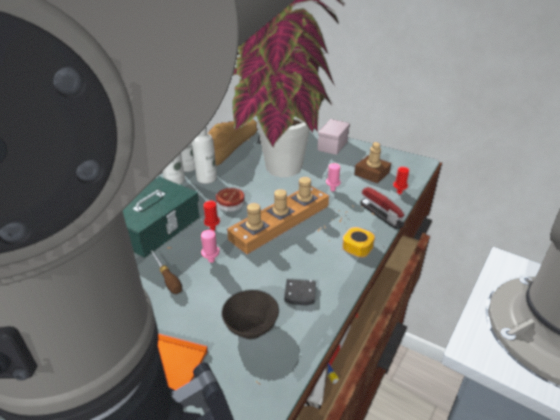

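View pics/top0.png

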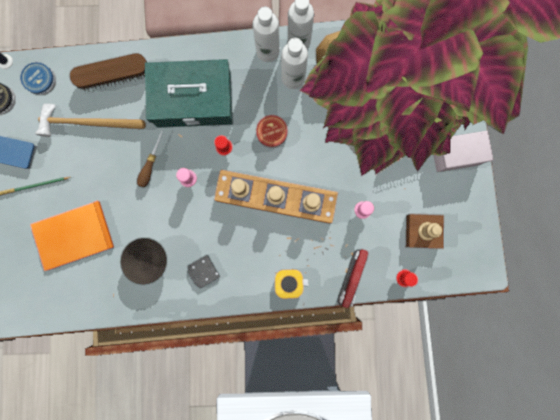

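Top view: the stand has three wooden pegs with tops at about (239,186), (276,194) and (313,202). The spare with its knob is in the holder at (432,229), and the bowl is at (144,260). The yellow tape is at (289,284) and a round tin at (272,130). The pink and red look-alikes at (187,177), (365,209), (223,145) and (406,279) are to be left alone. Next I'll look at enlarged crops.

```bash
cat > h.py <<'E'
import numpy as np, cv2
from bench import readout, grab_frame, r
from scipy.spatial.transform import Rotation as R
def K(f): return np.array([[f["fx"],0,f["cx"]],[0,f["fy"],f["cy"]],[0,0,1]])
def proj(f,p): return cv2.projectPoints(np.array(p,float).reshape(-1,3),f["rvec"],f["tvec"],K(f),f["D"])[0].reshape(-1,2)
def ray(f,uv):
    u=cv2.undistortPoints(np.array(uv,float).reshape(-1,1,2),K(f),f["D"]).reshape(2)
    M=cv2.Rodrigues(f["rvec"])[0]; d=M.T@np.array([u[0],u[1],1]); return -M.T@f["tvec"],d/np.linalg.norm(d)
def atz(f,uv,z):
    o,d=ray(f,uv); return o+d*(z-o[2])/d[2]
def tri(fa,a,fb,b):
    o1,d1=ray(fa,a);o2,d2=ray(fb,b)
    s=np.linalg.lstsq(np.c_[d1,-d2],o2-o1,rcond=None)[0]
    p,q=o1+s[0]*d1,o2+s[1]*d2
    return (p+q)/2,np.linalg.norm(p-q)*1000
def crop(f,x0,y0,w,h,s,name):
    c=f["pixels"][y0:y0+h,x0:x0+w,::-1]; cv2.imwrite("pics/"+name,cv2.resize(c,None,fx=s,fy=s,interpolation=cv2.INTER_CUBIC))
def st():
    o=readout.get_obs(); Rm=R.from_rotvec(o["orientation"]).as_matrix()
    print("t",round(o["clock"],2),"tcp",(o["tcp_pos"]*1000).round(1),"w",round(o["grip_width"]*1000,1),"F",o["contact_force"].round(1)); return o,Rm
E
python3 - <<'E'
from h import *
o,Rm=st();print(Rm.round(3))
fs=grab_frame("scene");ft=grab_frame("top")
for f in(fs,ft): print(ray(f,[280,210])[0], proj(f,[o["tcp_pos"],[0,0,0],[.6,0,0]]))
crop(fs,215,165,130,90,6,"s1.png");crop(ft,205,160,145,75,5,"t1.png")
crop(fs,340,130,80,70,6,"s2.png");crop(ft,390,200,70,60,6,"t2.png")
crop(fs,210,270,120,80,6,"s3.png");crop(ft,110,220,120,80,6,"t3.png")
E
```

```text
t 0.1 tcp [277.9 614.5 230.4] w 85.7 F [-0.5 -0.4 -0.5]
[[ 0.412  0.911 -0.001]
 [ 0.911 -0.412 -0.002]
 [-0.002  0.    -1.   ]]
[0.11391696 0.67034903 0.61151608] [[145.54888973 508.25208696]
 [561.74975466 330.09494367]
 [273.68112872 211.19786646]]
[0.45359405 0.01219916 0.9096372 ] [[-103.15912865  372.59461428]
 [ 295.14964926  472.86132953]
 [ 287.86307513  180.77949498]]
```

View pics/s1.png

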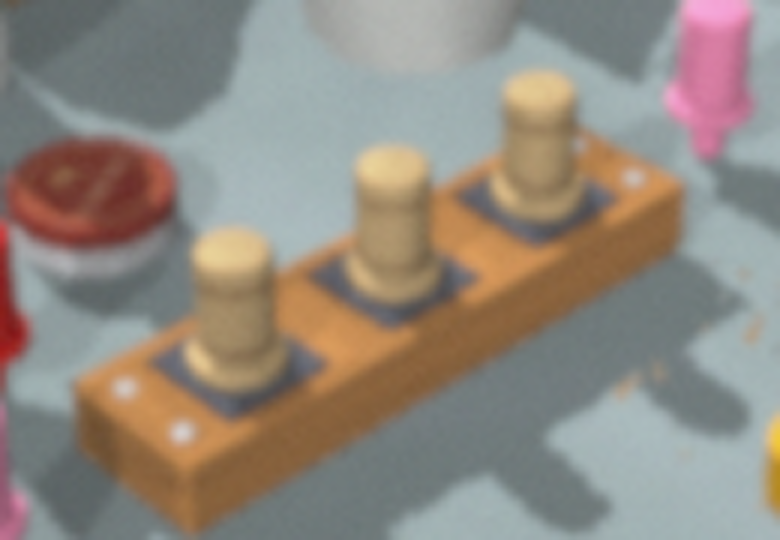

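View pics/t1.png

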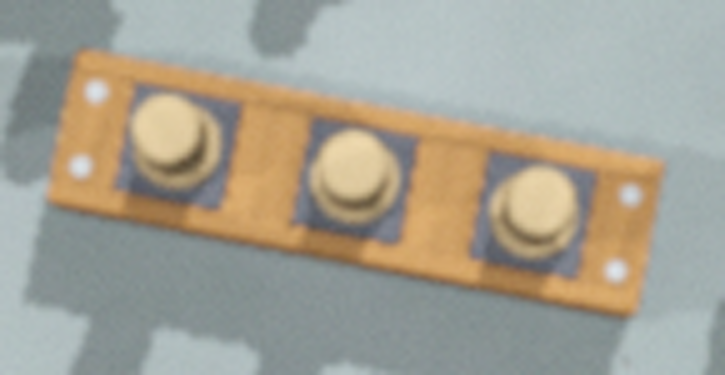

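View pics/s2.png

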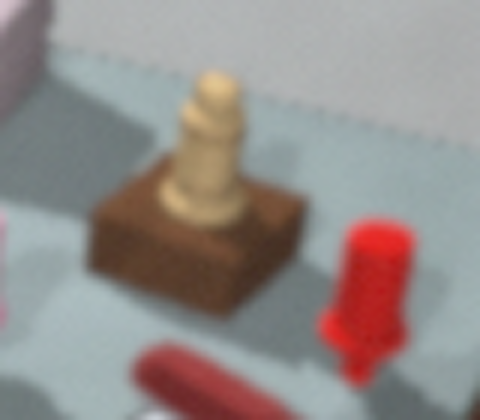

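View pics/t2.png

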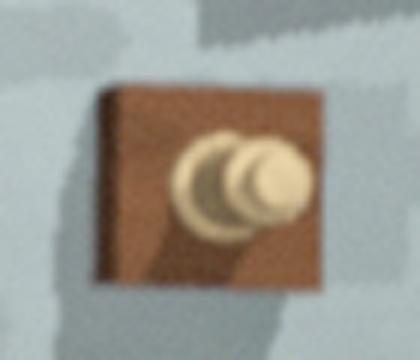

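View pics/s3.png

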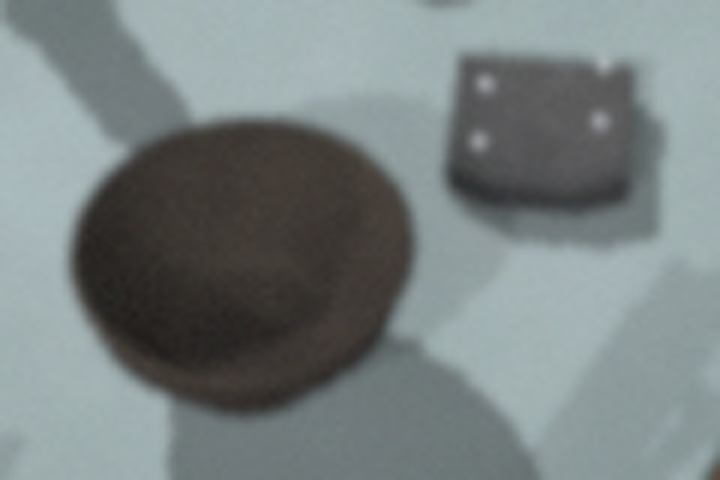

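View pics/t3.png

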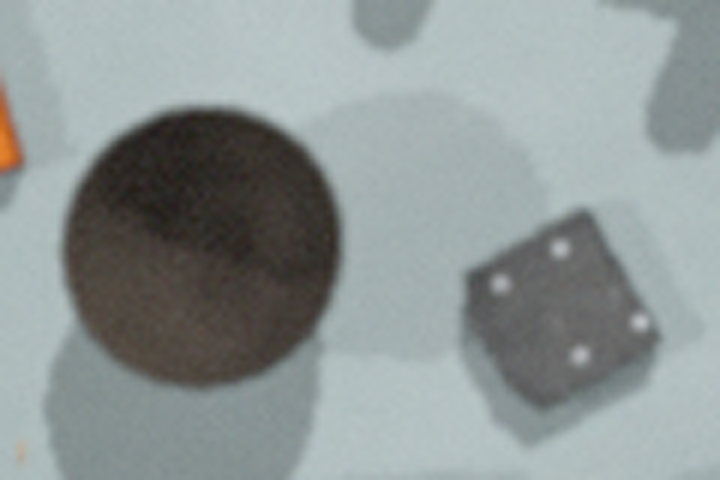

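Enlarged crops: the stand's three light-wood pegs are plain-topped. The spare, at scene (376,144) and top (437,230), is the only wooden peg with a knob, and it stands in the dark wood block. The pink and red pegs lie outside both, so I leave them.

```bash
python3 - <<'E'
from h import *
fs=grab_frame("scene");ft=grab_frame("top")
S1=lambda x,y:(215+x/6-.42,165+y/6-.42); T1=lambda x,y:(205+x/5-.4,160+y/5-.4)
S2=lambda x,y:(340+x/6-.42,130+y/6-.42); T2=lambda x,y:(390+x/6-.42,200+y/6-.42)
S3=lambda x,y:(210+x/6-.42,270+y/6-.42); T3=lambda x,y:(110+x/6-.42,220+y/6-.42)
for n,a,b in[("L",S1(233,247),T1(165,130)),("M",S1(393,164),T1(353,166)),("R",S1(540,90),T1(541,202)),("spare",S2(219,88),T2(283,183)),("bowl rim",S3(243,245),T3(202,246))]:
    p,e=tri(fs,a,ft,b); print(n,(p*1000).round(1),"gap",round(e,1))
print("tops at z=.082",[ (atz(ft,T1(*c),.082)*1000).round(1) for c in[(165,130),(353,166),(541,202)]])
print("knob z=.090 (30+60)",(atz(ft,T2(283,183),.09)*1000).round(1),"rim",(atz(ft,T3(202,246),.046)*1000).round(1))
B=[[(133,85),(240,103),(222,207),(117,190)],[(312,120),(417,138),(402,242),(296,226)],[(488,153),(595,172),(580,277),(472,260)]]
c=[np.mean([atz(ft,T1(*q),.033) for q in b],0) for b in B]; print("bush",np.array(c)*1000)
d=c[0]-c[2];print("yaw of stand y axis",np.degrees(np.arctan2(d[1],d[0])),np.linalg.norm(d))
e=[(80,50),(662,160),(635,315),(50,205)]
print("stand corners z32",[(atz(ft,T1(*q),.032)*1000).round(1) for q in e])
h=[(113,88),(323,92),(320,290),(112,285)]
print("holder top z30",[(atz(ft,T2(*q),.03)*1000).round(1) for q in h])
for n,uv,z in[("pinkR",(365,209),.05),("redR",(406,279),.05),("pinkL",(187,177),.05),("redL",(223,145),.05),("tape",(289,284),.029),("tin",(271,130),.022),("bracket",(203,271),.02),("knife",(353,278),.02),("plant l",(345,155),.2)]:
    print(n,(atz(ft,uv,z)*1000).round(0))
E
```

```text
L [579.3  99.5  83.2] gap 0.4
M [563.4  26.3  82.9] gap 0.4
R [547.4 -46.8  81.8] gap 0.8
spare [ 482.8 -282.4   87.2] gap 1.1
bowl rim [436.8 296.5  44.7] gap 0.8
tops at z=.082 [array([579.7,  99.8,  82. ]), array([563.7,  26.4,  82. ]), array([547.8, -46.6,  82. ])]
knob z=.090 (30+60) [ 483.2 -281.2   90. ] rim [437.2 296.3  46. ]
bush [[580.25794981  99.6649659   33.        ]
 [563.75378047  25.87041033  33.        ]
 [547.84315263 -46.92576878  33.        ]]
yaw of stand y axis 77.53114343306837 0.1501318173095514
stand corners z32 [array([621.8, 140. ,  32. ]), array([ 569.7, -100.7,   32. ]), array([505.7, -87.5,  32. ]), array([557.1, 153.2,  32. ])]
holder top z30 [array([ 519.3, -246.3,   30. ]), array([ 516.3, -317.9,   30. ]), array([ 448.6, -313.3,   30. ]), array([ 451.9, -242.8,   30. ])]
pinkR [ 531. -154.   50.]
redR [ 389. -230.   50.]
pinkL [605. 206.  50.]
redL [669. 132.  50.]
tape [382.   3.  29.]
tin [706.  33.  22.]
bracket [412. 181.  20.]
knife [ 391. -129.   20.]
plant l [609. -95. 200.]
```

Triangulated heights agree with the text: peg tops 82–83 mm (82 nominal), knob 87 (90), rim 45 (46). I'll move above the left peg with the jaws along the stand's y axis.

```bash
python3 -m handwheel '-20 28 4 0 0 -1 40; -52 73 12 0 0 -2 40; -87 123 20 0 0 -4 40; -122 173 28 0 0 -5 40; -157 222 36 0 0 -6 40; -192 272 44 0 0 -7 40; -228 322 52 0 0 -8 40; -263 372 60 0 0 -9 40; -298 421 68 0 0 -10 40; -328 464 74 0 0 -11.5 40; -345 487 78 0 0 -11.8 40; -345 487 78 0 0 -11.8 40' 20; python3 - <<'E'
from h import *
o,Rm=st();print(Rm.round(3)); d=np.array([.5797,.0998,.05])-o["tcp_pos"]; print("to L, tool mm",(Rm.T@d*1000).round(1))
f=grab_frame("scene");crop(f,180,100,200,150,4,"s4.png")
E
```

```text
clock: 1.8
tcp_pos: [0.5805, 0.0967, 0.153]
orientation: [2.455, 1.959, -0.001]
contact_force: [0.1, -0.1, -0.7]
grip_width: 0.0399
t 1.8 tcp [580.5  96.7 153. ] w 39.9 F [ 0.1 -0.1 -0.7]
[[ 0.222  0.975 -0.   ]
 [ 0.975 -0.222 -0.001]
 [-0.001  0.    -1.   ]]
to L, tool mm [  3.   -1.5 103. ]
```

View pics/s4.png

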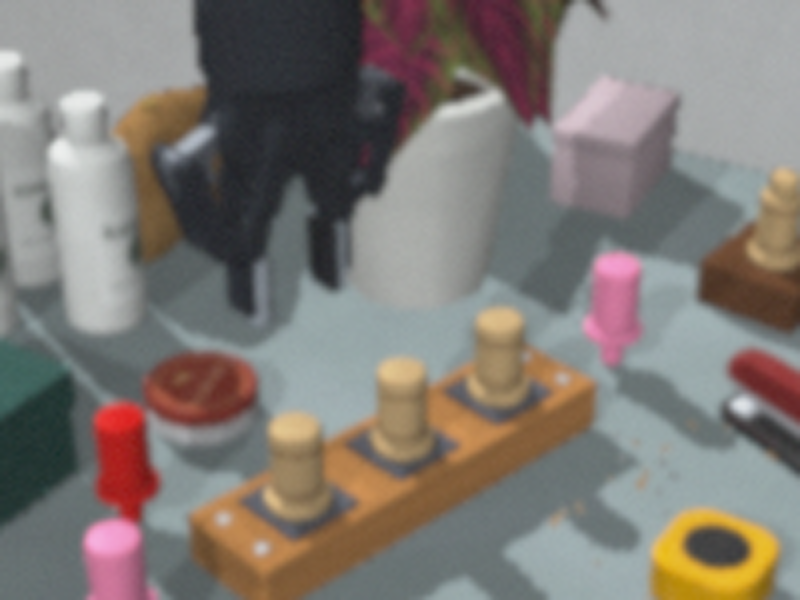

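The gripper is above the stand, jaws along the row, and clear of everything. Descending around the left peg with 6 mm clearance each side.

```bash
python3 -m handwheel '3 -1.5 20 0 0 0 40; 3 -1.5 45 0 0 0 40; 3 -1.5 65 0 0 0 40; 3 -1.5 80 0 0 0 40; 3 -1.5 90 0 0 0 40; 3 -1.5 98 0 0 0 40; 3 -1.5 98 0 0 0 40; 3 -1.5 98 0 0 0 40'; python3 - <<'E'
from h import *
o,Rm=st();f=grab_frame("scene");crop(f,200,140,140,105,5,"s5.png")
E
```

```text
clock: 2.85
tcp_pos: [0.5793, 0.1033, 0.0558]
orientation: [2.451, 1.965, 0.001]
contact_force: [-0.6, -1.5, 0.5]
grip_width: 0.0403
t 2.85 tcp [579.3 103.3  55.8] w 40.3 F [-0.6 -1.5  0.5]
```

View pics/s5.png

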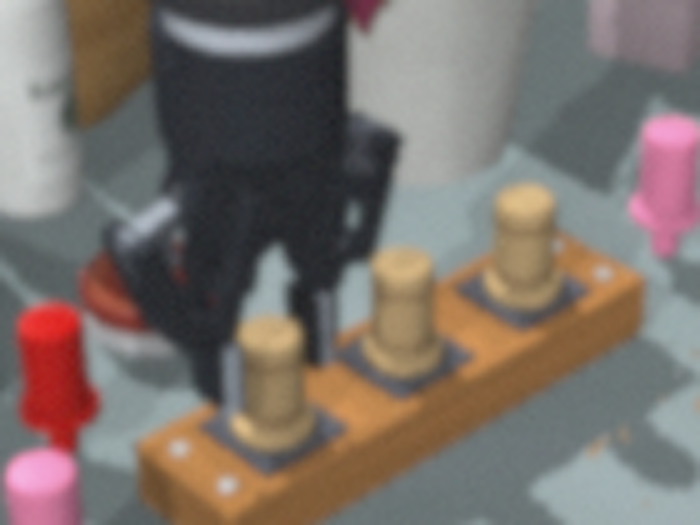

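```bash
python3 - <<'E'
from h import *
o,Rm=st();f=grab_frame("scene")
for w in(-20,0,20):
  for z in (0,-10):
    p=o["tcp_pos"]+Rm@np.array([w,0,z])/1000
    print(w,z,((proj(f,p)[0]-[200,140]+.4)*5).round(0))
print("peg top",((proj(f,[.5797,.0998,.082])[0]-[200,140]+.4)*5).round(0))
g=grab_frame("top");crop(g,180,130,180,135,4,"t5.png"); st()
E
```

```text
t 2.9 tcp [579.4 103.3  55.8] w 39.9 F [ 0.7 -1.1 -0.2]
-20 0 [302. 369.]
-20 -10 [301. 350.]
0 0 [266. 388.]
0 -10 [265. 369.]
20 0 [228. 408.]
20 -10 [227. 389.]
peg top [267. 333.]
t 3.0 tcp [579.3 103.3  55.8] w 39.8 F [0.3 0.8 0.4]
```

View pics/t5.png

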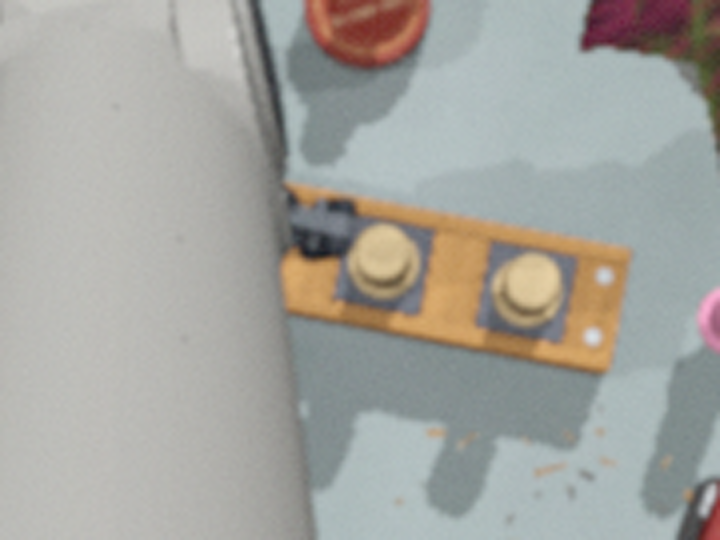

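The settled TCP is 3.3 mm to the +y side of the peg, because the earlier reading was taken before the arm settled. I'll feel the play here: push +tool x in small steps, then the other way.

```bash
python3 -m handwheel '1 1 0 0 0 0 40; 2 1.2 0 0 0 0 40; 2 1.2 0 0 0 0 40'; python3 -m handwheel '1 0 0 0 0 0 40; 1 0 0 0 0 0 40'; python3 -m handwheel '1 0 0 0 0 0 40; 1 0 0 0 0 0 40'
```

```text
clock: 3.38
tcp_pos: [0.5806, 0.1051, 0.0553]
orientation: [-2.45, -1.966, -0.0]
contact_force: [-0.6, 0.5, 0.1]
grip_width: 0.0399
clock: 3.62
tcp_pos: [0.5807, 0.1059, 0.0553]
orientation: [-2.451, -1.966, 0.0]
contact_force: [0.5, -0.0, 0.4]
grip_width: 0.0402
clock: 3.88
tcp_pos: [0.5809, 0.1067, 0.0553]
orientation: [2.451, 1.965, -0.0]
contact_force: [0.5, -0.9, 0.1]
grip_width: 0.0398
```

```bash
python3 -m handwheel '1 0 0 0 0 0 40; 1 0 0 0 0 0 40';  python3 -m handwheel '0.7 0 0 0 0 0 40; 0.7 0 0 0 0 0 40'
```

```text
clock: 4.12
tcp_pos: [0.5811, 0.1073, 0.0554]
orientation: [2.451, 1.965, -0.001]
contact_force: [-2.0, -3.2, 2.3]
grip_width: 0.04
clock: 4.38
tcp_pos: [0.5812, 0.1075, 0.0554]
orientation: [2.451, 1.964, -0.001]
contact_force: [-1.1, -4.9, 4.8]
grip_width: 0.0397
```

Stops hard at y = 107.5 with 5 N. Now the other side.

```bash
python3 -m handwheel '-4 0 0 0 0 0 40; -8 0 0 0 0 0 40; -11 0 0 0 0 0 40; -12 0 0 0 0 0 40; -12 0 0 0 0 0 40'; python3 -m handwheel '-1 0 0 0 0 0 40; -1 0 0 0 0 0 40'; python3 -m handwheel '-1 0 0 0 0 0 40; -1 0 0 0 0 0 40'
```

```text
clock: 5.0
tcp_pos: [0.5787, 0.0969, 0.0553]
orientation: [-2.451, -1.966, -0.0]
contact_force: [0.8, -0.9, 0.2]
grip_width: 0.0398
clock: 5.25
tcp_pos: [0.5785, 0.0959, 0.0553]
orientation: [-2.451, -1.966, -0.0]
contact_force: [-0.1, 0.7, -0.2]
grip_width: 0.0403
clock: 5.5
tcp_pos: [0.5783, 0.0947, 0.0553]
orientation: [2.451, 1.965, -0.0]
contact_force: [0.3, 0.4, 0.2]
grip_width: 0.04
```

```bash
python3 -m handwheel '-1 0 0 0 0 0 40; -1 0 0 0 0 0 40'; python3 -m handwheel '-0.7 0 0 0 0 0 40; -0.7 0 0 0 0 0 40'
```

```text
clock: 5.75
tcp_pos: [0.5781, 0.094, 0.0553]
orientation: [-2.451, -1.966, -0.0]
contact_force: [-0.5, -0.0, 0.6]
grip_width: 0.0401
clock: 6.0
tcp_pos: [0.578, 0.0933, 0.0553]
orientation: [-2.451, -1.966, -0.0]
contact_force: [0.8, 0.9, 0.8]
grip_width: 0.0404
```

```bash
python3 -m handwheel '-0.7 0 0 0 0 0 40; -0.7 0 0 0 0 0 40'; python3 -m handwheel '-0.7 0 0 0 0 0 40; -0.7 0 0 0 0 0 40'
```

```text
clock: 6.25
tcp_pos: [0.5779, 0.0928, 0.0554]
orientation: [-2.451, -1.966, -0.001]
contact_force: [0.3, 1.5, 0.9]
grip_width: 0.0404
clock: 6.5
tcp_pos: [0.5779, 0.0924, 0.0555]
orientation: [-2.45, -1.966, -0.001]
contact_force: [0.8, 3.5, 3.2]
grip_width: 0.0402
```

Left peg: the hard stops are 15.4 mm apart against a 12 mm finger gap, so it has about ±1.5 mm of play and is firm. Next the middle peg.

```bash
python3 -m handwheel '7.7 0 -5 0 0 0 40; 7.7 0 -30 0 0 0 40; 7.7 0 -50 0 0 0 40; -20 0 -52 0 0 0 40; -50 0.7 -52 0 0 0 40; -67.4 0.7 -52 0 0 0 40; -67.4 0.7 -45 0 0 0 40; -67.4 0.7 -30 0 0 0 40; -67.4 0.7 -10 0 0 0 40; -67.4 0.7 0 0 0 0 40; -67.4 0.7 0 0 0 0 40'; python3 -m handwheel '3 0 0 0 0 0 40; 6 0 0 0 0 0 40; 6 0 0 0 0 0 40'; python3 -m handwheel '1 0 0 0 0 0 40; 1 0 0 0 0 0 40'
```

```text
clock: 7.88
tcp_pos: [0.563, 0.0266, 0.0541]
orientation: [-2.449, -1.966, 0.003]
contact_force: [0.7, -0.1, 0.0]
grip_width: 0.0402
clock: 8.25
tcp_pos: [0.5654, 0.0323, 0.0558]
orientation: [2.45, 1.966, 0.002]
contact_force: [-0.1, -0.8, 1.0]
grip_width: 0.0402
clock: 8.5
tcp_pos: [0.5652, 0.0326, 0.0554]
orientation: [2.451, 1.965, 0.0]
contact_force: [-0.1, -0.6, 0.2]
grip_width: 0.0399
```

```bash
python3 -m handwheel '1 0 0 0 0 0 40; 1 0 0 0 0 0 40'; python3 -m handwheel '0.7 0 0 0 0 0 40; 0.7 0 0 0 0 0 40'
```

```text
clock: 8.75
tcp_pos: [0.5654, 0.0335, 0.0553]
orientation: [2.451, 1.965, -0.0]
contact_force: [-0.1, -1.3, 0.6]
grip_width: 0.04
clock: 9.0
tcp_pos: [0.5655, 0.0338, 0.0554]
orientation: [2.451, 1.965, -0.001]
contact_force: [0.2, -2.2, 1.9]
grip_width: 0.0402
```

```bash
python3 -m handwheel '0.7 0 0 0 0 0 40; 0.7 0 0 0 0 0 40';python3 -m handwheel '0.5 0 0 0 0 0 40; 0.5 0 0 0 0 0 40'
```

```text
clock: 9.25
tcp_pos: [0.5656, 0.0341, 0.0555]
orientation: [2.451, 1.964, -0.001]
contact_force: [-1.1, -5.1, 4.1]
grip_width: 0.0402
clock: 9.5
tcp_pos: [0.5657, 0.0342, 0.0555]
orientation: [2.451, 1.964, -0.002]
contact_force: [-2.1, -5.3, 5.7]
grip_width: 0.04
```

```bash
python3 -m handwheel '-4 0 0 0 0 0 40; -8 0 0 0 0 0 40; -12 0 0 0 0 0 40; -14.5 0 0 0 0 0 40; -14.5 0 0 0 0 0 40; -14.5 0 0 0 0 0 40'; python3 -m handwheel '-0.8 0 0 0 0 0 40; -0.8 0 0 0 0 0 40';python3 -m handwheel '-0.8 0 0 0 0 0 40; -0.8 0 0 0 0 0 40'
```

```text
clock: 10.25
tcp_pos: [0.5627, 0.0216, 0.0553]
orientation: [-2.451, -1.966, -0.0]
contact_force: [0.8, -0.2, -0.9]
grip_width: 0.04
clock: 10.5
tcp_pos: [0.5625, 0.0208, 0.0553]
orientation: [-2.451, -1.966, -0.0]
contact_force: [0.7, 1.3, -0.1]
grip_width: 0.0402
clock: 10.75
tcp_pos: [0.5624, 0.0199, 0.0553]
orientation: [-2.451, -1.966, -0.0]
contact_force: [1.0, 0.6, 0.9]
grip_width: 0.04
```

```bash
python3 -m handwheel '-0.7 0 0 0 0 0 40; -0.7 0 0 0 0 0 40'
```

```text
clock: 11.0
tcp_pos: [0.5623, 0.0194, 0.0554]
orientation: [-2.451, -1.966, -0.001]
contact_force: [-0.1, 1.7, 1.0]
grip_width: 0.0398
```

```bash
python3 -m handwheel '-0.7 0 0 0 0 0 40; -0.7 0 0 0 0 0 40'; python3 -m handwheel '-0.5 0 0 0 0 0 40; -0.5 0 0 0 0 0 40'
```

```text
clock: 11.25
tcp_pos: [0.5623, 0.019, 0.0555]
orientation: [-2.45, -1.966, -0.001]
contact_force: [1.0, 3.0, 2.9]
grip_width: 0.0399
clock: 11.5
tcp_pos: [0.5623, 0.0188, 0.0556]
orientation: [-2.45, -1.966, -0.002]
contact_force: [-0.3, 5.4, 3.9]
grip_width: 0.04
```

Middle peg: travel is 15.7 mm, also firm. Checking the right peg the same way.

```bash
python3 -m handwheel '8 0 -5 0 0 0 40; 8 0 -30 0 0 0 40; 8 0 -50 0 0 0 40; -20 0 -52 0 0 0 40; -50 0.5 -52 0 0 0 40; -66.8 0.5 -52 0 0 0 40; -66.8 0.5 -45 0 0 0 40; -66.8 0.5 -30 0 0 0 40; -66.8 0.5 -10 0 0 0 40; -66.8 0.5 0 0 0 0 40; -66.8 0.5 0 0 0 0 40'; python3 -m handwheel '3 0 0 0 0 0 40; 6 0 0 0 0 0 40; 6 0 0 0 0 0 40'; python3 -m handwheel '1 0 0 0 0 0 40; 2 0 0 0 0 0 40; 2 0 0 0 0 0 40'
```

```text
clock: 12.88
tcp_pos: [0.5472, -0.0465, 0.0541]
orientation: [-2.448, -1.966, 0.003]
contact_force: [-0.3, 0.2, 0.4]
grip_width: 0.04
clock: 13.25
tcp_pos: [0.5496, -0.041, 0.0558]
orientation: [2.45, 1.966, 0.002]
contact_force: [0.3, -0.3, 0.5]
grip_width: 0.0404
clock: 13.62
tcp_pos: [0.5496, -0.0396, 0.0554]
orientation: [2.451, 1.965, 0.0]
contact_force: [-0.2, -0.6, 0.0]
grip_width: 0.04
```

```bash
python3 -m handwheel '1 0 0 0 0 0 40; 1 0 0 0 0 0 40';python3 -m handwheel '1 0 0 0 0 0 40; 1 0 0 0 0 0 40'
```

```text
clock: 13.88
tcp_pos: [0.5498, -0.0384, 0.0553]
orientation: [-2.451, -1.966, -0.0]
contact_force: [0.4, -1.1, 0.3]
grip_width: 0.0401
clock: 14.12
tcp_pos: [0.55, -0.0374, 0.0552]
orientation: [-2.45, -1.966, 0.0]
contact_force: [-0.4, -0.4, -0.7]
grip_width: 0.0402
```

```bash
python3 -m handwheel '1 0 0 0 0 0 40; 1 0 0 0 0 0 40'; python3 -m handwheel '-6 0 0 0 0 0 40; -12 0 0 0 0 0 40; -17 0 0 0 0 0 40; -19 0 0 0 0 0 40; -19 0 0 0 0 0 40';python3 -m handwheel '-1 0 0 0 0 0 40; -1 0 0 0 0 0 40'; python3 - <<'E'
from h import *
st();f=grab_frame("scene");crop(f,200,130,160,120,5,"s6.png");f=grab_frame("top");crop(f,200,150,160,120,5,"t6.png")
E
```

```text
clock: 14.38
tcp_pos: [0.5503, -0.0364, 0.0553]
orientation: [-2.451, -1.966, -0.0]
contact_force: [-0.2, 0.3, -0.7]
grip_width: 0.04
clock: 15.0
tcp_pos: [0.5461, -0.0554, 0.0553]
orientation: [-2.451, -1.965, 0.0]
contact_force: [-0.5, -0.6, -0.6]
grip_width: 0.0398
clock: 15.25
tcp_pos: [0.546, -0.0559, 0.0553]
orientation: [-2.451, -1.966, -0.0]
contact_force: [0.8, -0.8, -0.3]
grip_width: 0.04
t 15.25 tcp [546.  -55.9  55.3] w 40.0 F [ 0.8 -0.8 -0.3]
```

View pics/s6.png

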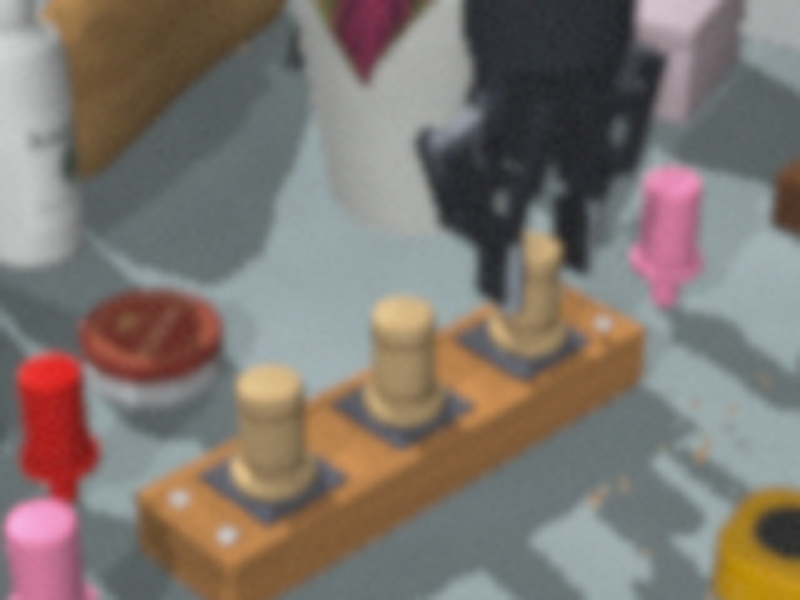

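Right peg: it slides through 20 mm of travel without resistance, so it's the worn hole. I'll centre on it, lower, grip, bring it back to the hole centre and lift.

```bash
python3 -m handwheel '6 0 0 0 0 0 40; 6 0 10 0 0 0 40; 6 0 10 0 0 0 40; 6 0 10 0 0 0 22; 6 0 10 0 0 0 22; 6 0 10 0 0 0 22; 6 0 10 0 0 0 22; 6 0 10 0 0 0 22' 30
```

```text
clock: 16.35
tcp_pos: [0.5472, -0.0503, 0.0453]
orientation: [2.451, 1.965, 0.0]
contact_force: [-0.1, -0.3, -0.5]
grip_width: 0.0275
```

```bash
python3 -m handwheel '0 0 -1 0 0 0 22; 3.5 0 -3 0 0 0 22; 3.5 0 -12 0 0 0 22; 3.5 0 -30 0 0 0 22; 3.5 0 -60 0 0 0 22; 3.5 0 -95 0 0 0 22; 3.5 0 -100 0 0 0 22'; python3 - <<'E'
from h import *
o,Rm=st();f=grab_frame("scene");crop(f,200,90,200,150,4,"s7.png"); print(Rm.T@(np.array([.437,.2964,.145])-o["tcp_pos"])*1000)
E
```

```text
clock: 17.23
tcp_pos: [0.55, -0.0471, 0.149]
orientation: [2.448, 1.963, 0.008]
contact_force: [0.6, 0.7, -0.9]
grip_width: 0.0272
t 17.23 tcp [550.  -47.1 149. ] w 27.2 F [ 0.6  0.7 -0.9]
[ 310.670279   -185.01555624    3.36043966]
```

View pics/s7.png

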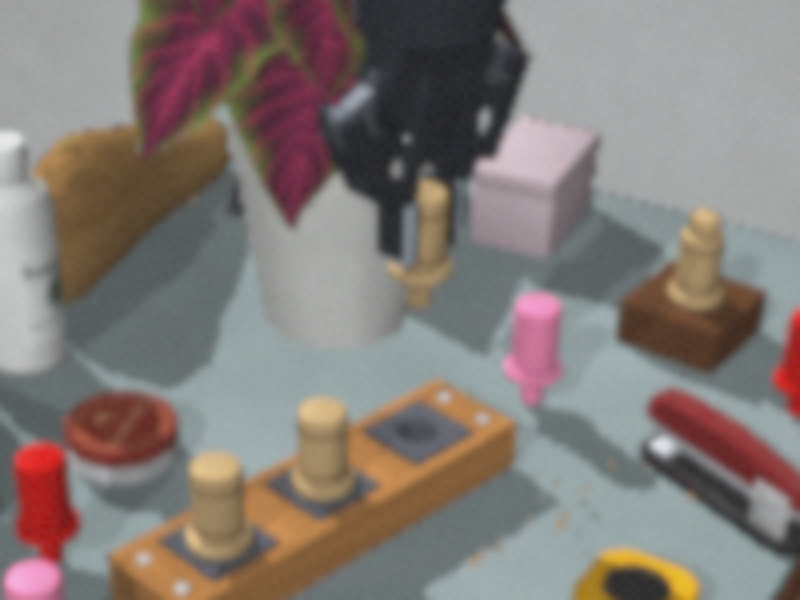

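The right peg is held clear, the open hole shows at crop (415,430), and the firm pegs are seated. On to the bowl.

```bash
python3 -m handwheel '25 -15 0 0 0 0 22; 70 -42 0 0 0 0 22; 122 -73 0 0 0 0 22; 174 -104 0 0 0 0 22; 226 -135 0 0 0 0 22; 270 -160 0 0 0 0 22; 300 -178 0 0 0 0 22; 311 -185 0 0 0 0 22; 311 -185 0 0 0 0 22; 311 -185 0 0 0 0 22'; python3 - <<'E'
from h import *
o,Rm=st();f=grab_frame("scene");crop(f,160,210,180,135,4,"s8.png");crop(f,280,180,50,40,12,"hole_s.png")
f=grab_frame("top");crop(f,205,160,145,75,5,"t8.png")
E
```

```text
clock: 18.52
tcp_pos: [0.4356, 0.2948, 0.145]
orientation: [2.453, 1.962, -0.001]
contact_force: [-0.3, -0.7, -0.6]
grip_width: 0.0273
t 18.52 tcp [435.6 294.8 145. ] w 27.3 F [-0.3 -0.7 -0.6]
```

View pics/s8.png

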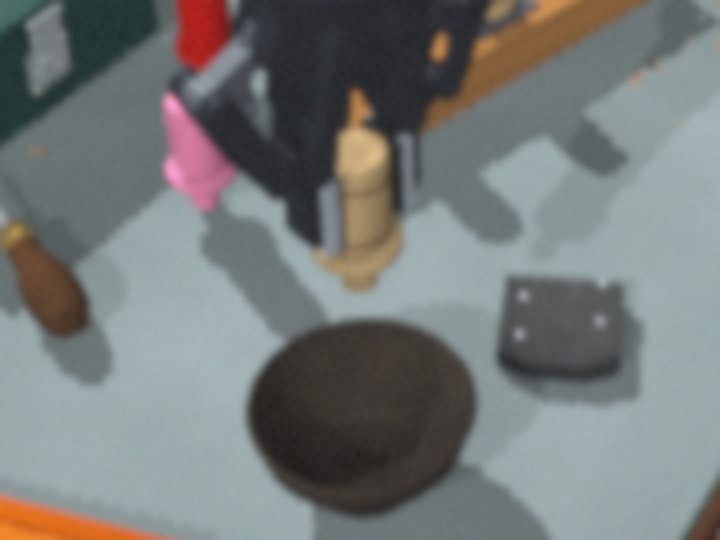

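View pics/t8.png

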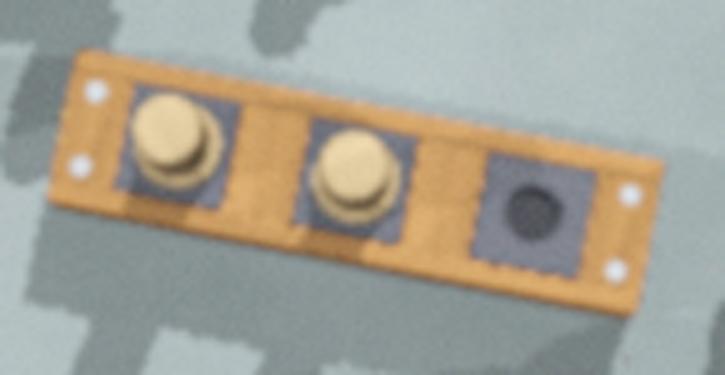

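View pics/hole_s.png

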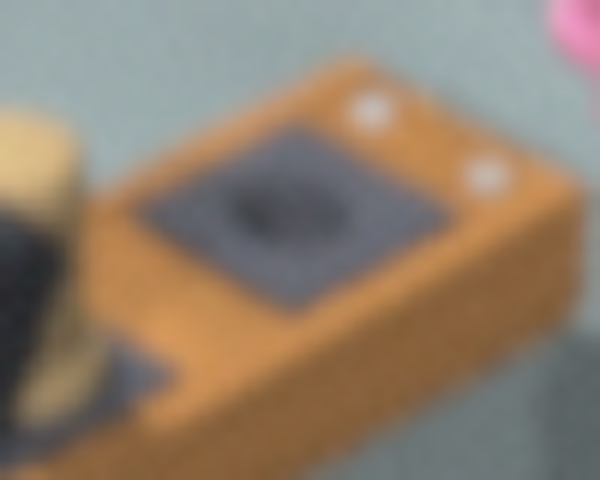

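The peg is over the bowl, which is at crop (362,415). Lowering into it and releasing.

```bash
python3 -m handwheel '0 0 20 0 0 0 22; 0 0 50 0 0 0 22; 0 0 75 0 0 0 22; 0 0 88 0 0 0 22; 0 0 92 0 0 0 22; 0 0 92 0 0 0 22; 0 0 92 0 0 0 40; 0 0 92 0 0 0 44; 0 0 92 0 0 0 44; 0 0 70 0 0 0 44; 0 0 35 0 0 0 44; 0 0 0 0 0 0 44'; python3 - <<'E'
from h import *
o,Rm=st();f=grab_frame("scene");crop(f,160,210,180,135,4,"s9.png")
T1=lambda x,y:(205+x/5-.4,160+y/5-.4)
fT=grab_frame("top")
print("hole top",atz(fT,T1(534,213),.033)*1000,"hole scene",atz(f,(280+292/12-.46,180+213/12-.46),.033)*1000)
print("bush",np.mean([atz(fT,T1(*q),.033) for q in[(488,153),(596,172),(580,277),(472,260)]],0)*1000)
print("tri",tri(f,(280+292/12-.46,180+213/12-.46),fT,T1(534,213)))
E
```

```text
clock: 20.12
tcp_pos: [0.4348, 0.2968, 0.1463]
orientation: [2.451, 1.966, -0.001]
contact_force: [0.3, 0.7, 0.4]
grip_width: 0.0439
t 20.12 tcp [434.8 296.8 146.3] w 43.9 F [0.3 0.7 0.4]
hole top [548.83548363 -47.06611503  33.        ] hole scene [547.58505651 -47.38200063  33.        ]
bush [547.84063037 -47.0290335   33.        ]
tri (array([ 0.54830672, -0.0473749 ,  0.03280448]), np.float64(1.2463012980087456))
```

View pics/s9.png

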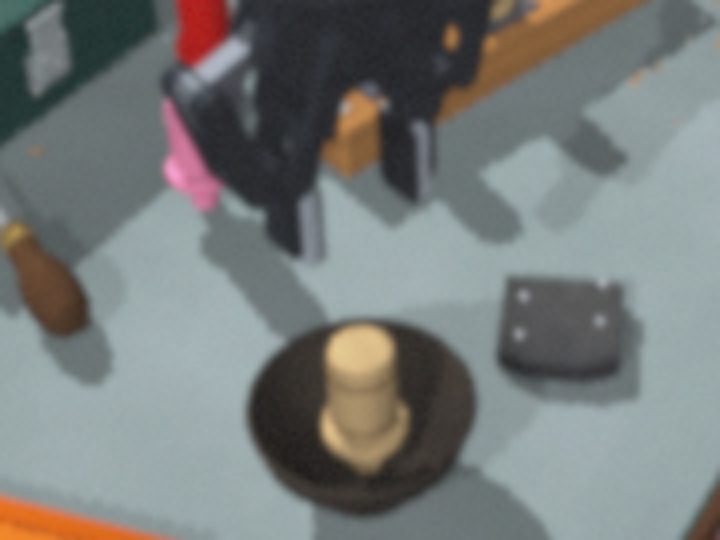

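The light peg stands in the bowl. The hole centre measures (548,−47), height 33. Next, travel to above the spare.

```bash
python3 -m handwheel '-25 8 0 0 0 0 44; -75 24 0 0 0 0 44; -130 41 0 0 0 0 44; -188 60 0 0 0 0 44; -246 78 0 0 0 0 44; -304 96 0 0 0 0 44; -362 115 0 0 0 0 44; -420 133 0 0 0 0 44; -478 151 0 0 0 0 44; -525 166 0 0 0 0 44; -553 175 0 0 0 0 44; -553 175 0 0 0 0 44'; python3 -m handwheel '0 0 0 0 0 0 44; 0 0 0 0 0 0 44';python3 - <<'E'
from h import *
o,Rm=st();f=grab_frame("scene");crop(f,300,80,140,120,5,"s10.png")
T2=lambda x,y:(390+x/6-.42,200+y/6-.42)
g=grab_frame("top");print("shoulder",atz(g,T2(226,186),.036)*1000,"knob",atz(g,T2(283,183),.09)*1000)
crop(g,380,180,110,90,6,"t10.png")
print("to spare",Rm.T@(np.array([.483,-.2817,.042])-o["tcp_pos"])*1000)
E
```

```text
clock: 21.72
tcp_pos: [0.4848, -0.2837, 0.1447]
orientation: [2.455, 1.96, -0.002]
contact_force: [-0.4, 0.8, 0.7]
grip_width: 0.0443
clock: 21.98
tcp_pos: [0.4858, -0.2793, 0.145]
orientation: [-2.448, -1.967, -0.0]
contact_force: [-0.4, 0.7, -1.0]
grip_width: 0.0441
t 21.98 tcp [ 485.8 -279.3  145. ] w 44.1 F [-0.4  0.7 -1. ]
shoulder [ 484.5822423  -281.19381482   36.        ] knob [ 483.20485094 -281.16024756   90.        ]
to spare [ -3.03013494  -2.13946489 103.02309153]
```

View pics/s10.png

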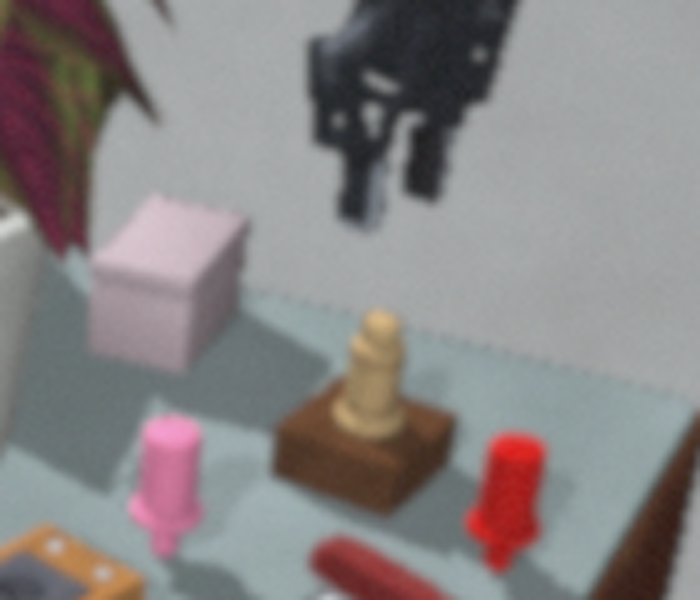

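View pics/t10.png

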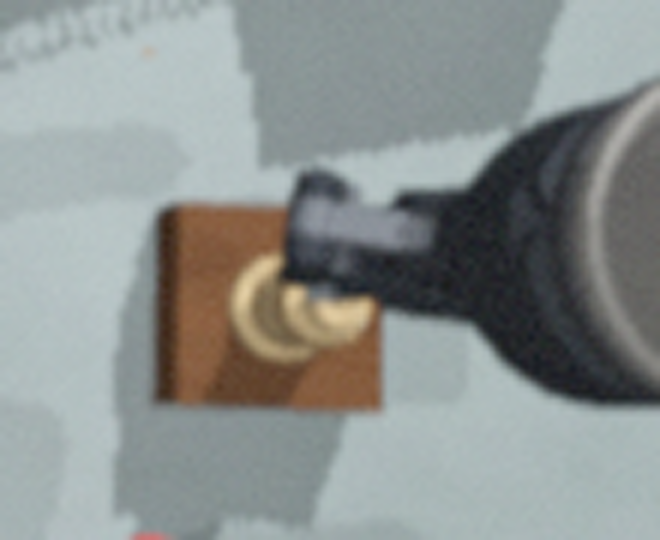

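The spare, the only knob-topped peg (scene crop (380,370)), stands upright in its block. Descending round it.

```bash
python3 -m handwheel '-2.5 -1.6 20 0 0 0 44; -2.5 -1.6 50 0 0 0 44; -2.5 -1.6 75 0 0 0 44; -2.5 -1.6 92 0 0 0 44; -2.5 -1.6 101 0 0 0 44; -2.5 -1.6 103 0 0 0 44; -2.5 -1.6 103 0 0 0 44; -2.5 -1.6 103 0 0 0 44'; python3 - <<'E'
from h import *
o,Rm=st();f=grab_frame("scene");crop(f,330,110,100,80,7,"s11.png")
E
```

```text
clock: 23.08
tcp_pos: [0.484, -0.2833, 0.043]
orientation: [2.45, 1.965, 0.001]
contact_force: [0.0, 0.3, 0.5]
grip_width: 0.0444
t 23.07 tcp [ 484.  -283.3   43. ] w 44.4 F [0.  0.3 0.5]
```

View pics/s11.png

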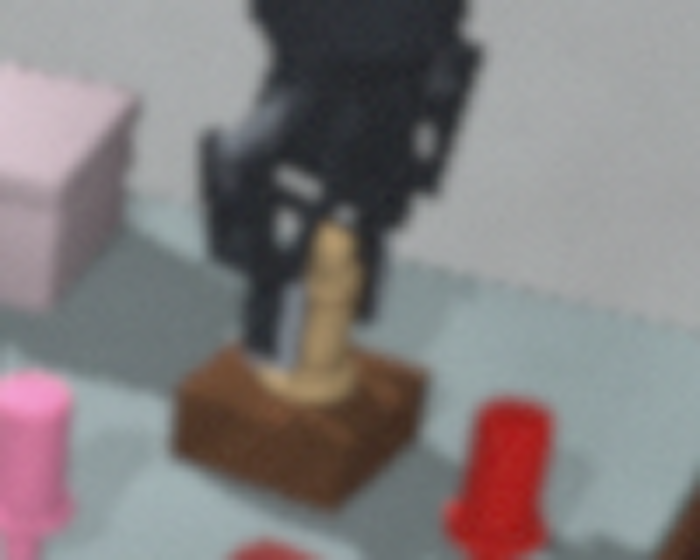

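Fingers straddle the spare. Small correction, grip, lift.

```bash
python3 -m handwheel '1.8 -0.4 0 0 0 0 44; 1.8 -0.4 0 0 0 0 22; 1.8 -0.4 0 0 0 0 22; 1.8 -0.4 0 0 0 0 22; 1.8 -0.4 0 0 0 0 22; 1.8 -0.4 0 0 0 0 22' 35; python3 -m handwheel '0 0 -3 0 0 0 22; 0 0 -15 0 0 0 22; 0 0 -35 0 0 0 22; 0 0 -65 0 0 0 22; 0 0 -90 0 0 0 22; 0 0 -95 0 0 0 22; 0 0 -95 0 0 0 22; 0 0 -95 0 0 0 22'; python3 - <<'E'
from h import *
o,Rm=st();f=grab_frame("scene");crop(f,320,60,110,110,7 and 5,"s12.png")
print(Rm.round(4)); print("to hole",Rm.T@(np.array([.5481,-.0472,.137])-o["tcp_pos"])*1000)
E
```

```text
clock: 23.88
tcp_pos: [0.4837, -0.281, 0.0426]
orientation: [-2.451, -1.966, -0.001]
contact_force: [-1.4, 1.0, 5.7]
grip_width: 0.0269
clock: 24.88
tcp_pos: [0.4829, -0.2808, 0.1362]
orientation: [-2.449, -1.965, 0.001]
contact_force: [-0.2, -0.4, -0.6]
grip_width: 0.027
t 24.88 tcp [ 482.9 -280.8  136.2] w 27.0 F [-0.2 -0.4 -0.6]
[[ 2.170e-01  9.762e-01 -1.800e-03]
 [ 9.762e-01 -2.170e-01  7.000e-04]
 [ 3.000e-04 -1.900e-03 -1.000e+00]]
to hole [242.14992598  12.96546681  -0.70672201]
```

View pics/s12.png

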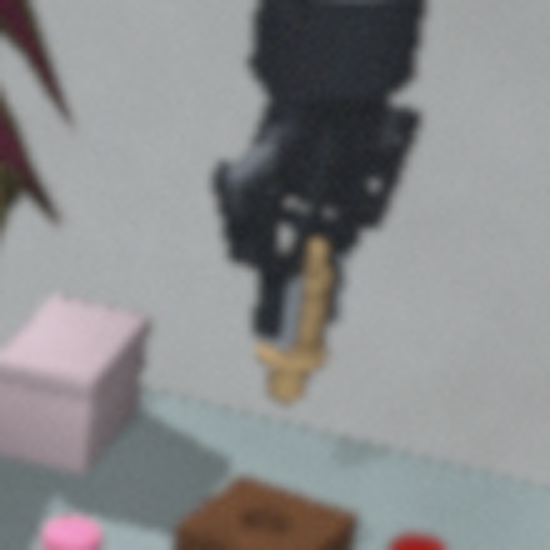

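```bash
python3 - <<'E'
from h import *
o,Rm=st();f=grab_frame("scene");t=o["tcp_pos"]
for z in(48,34,-12,-34): print(z,((proj(f,t+np.array([0,0,z/1000]))[0]-[320,60]+.4)*5).round(0))
crop(f,350,90,60,60,10,"s13.png")
for z in(48,34,-12,-34): print(z,((proj(f,t+np.array([0,0,z/1000]))[0]-[350,90]+.45)*10).round(0))
g=grab_frame("top");crop(g,400,190,60,60,10,"t13.png")
for z in(48,34,-12,-34): print(z,((proj(g,t+np.array([0,0,z/1000]))[0]-[400,190]+.45)*10).round(0))
E
```

```text
t 24.93 tcp [ 482.9 -280.8  136.2] w 27.4 F [-0.   0.7 -1.4]
48 [305. 243.]
34 [301. 271.]
-12 [289. 358.]
-34 [284. 398.]
48 [311. 187.]
34 [303. 242.]
-12 [279. 416.]
-34 [268. 496.]
48 [569. 382.]
34 [537. 387.]
-12 [437. 399.]
-34 [393. 404.]
```

View pics/s13.png

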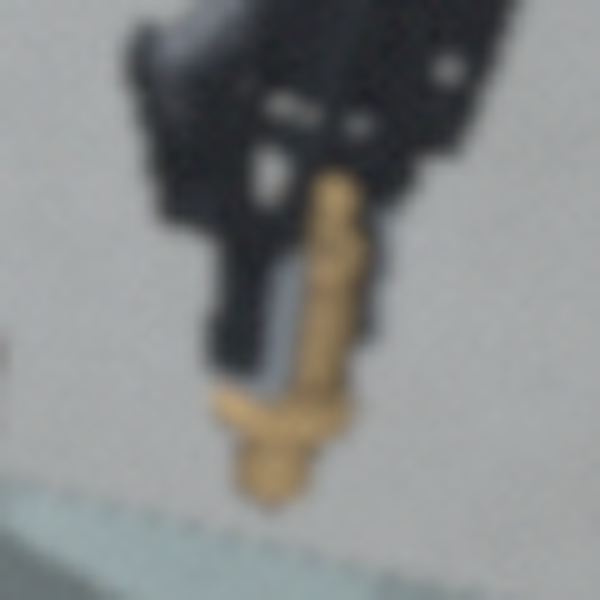

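View pics/t13.png

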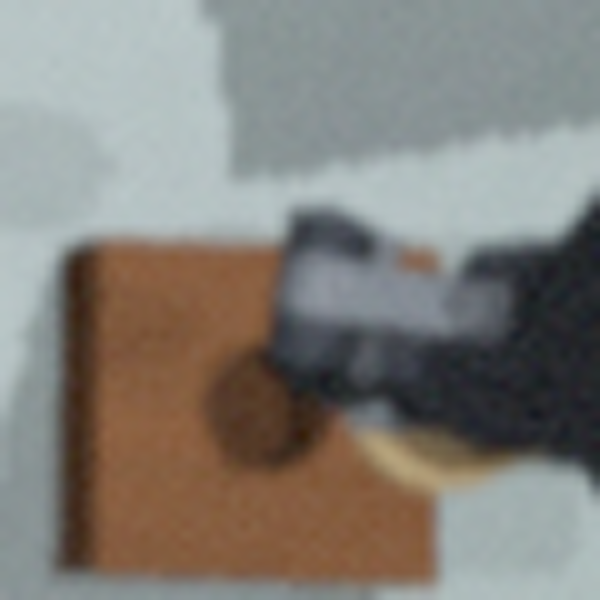

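The apparent lean is just occlusion by the left finger: the knob's right edge, tenon tip and shoulder rim all match an upright peg on the TCP axis. Carrying it over the worn hole.

```bash
python3 -m handwheel '20 1 -5 0 0 0 22; 60 3 -8 0 0 0 22; 110 6 -8 0 0 0 22; 160 9 -8 0 0 0 22; 205 11 -8 0 0 0 22; 232 12.5 -8 0 0 0 22; 242 13 -8 0 0 0 22; 242 13 -8 0 0 0 22; 242 13 -8 0 0 0 22; 242 13 -8 0 0 0 22'; python3 - <<'E'
from h import *
o,Rm=st(); print("to hole",Rm.T@(np.array([.5481,-.0472,.070])-o["tcp_pos"])*1000, Rm.round(4)[:,2])
E
```

```text
clock: 26.28
tcp_pos: [0.5485, -0.0492, 0.1453]
orientation: [2.453, 1.963, -0.001]
contact_force: [1.1, 0.4, -0.6]
grip_width: 0.0273
t 26.27 tcp [548.5 -49.2 145.3] w 27.3 F [ 1.1  0.4 -0.6]
to hole [ 1.92715115 -0.82956883 75.29440505] [-1.e-04 -4.e-04 -1.e+00]
```

```bash
python3 -m handwheel '0 0 30 0 0 0 22; 0 0 55 0 0 0 22; 0 0 68 0 0 0 22; 0 0 72 0 0 0 22; 0 0 72 0 0 0 22; 0 0 72 0 0 0 22; 0 0 72 0 0 0 22'; python3 - <<'E'
from h import *
o,Rm=st(); print("to hole",Rm.T@(np.array([.5481,-.0472,.070])-o["tcp_pos"])*1000)
f=grab_frame("scene");crop(f,265,140,80,75,8,"s14.png")
t=o["tcp_pos"]
for z in(48,-12.6,-34.6): print(z,((proj(f,t+np.array([0,0,z/1000]))[0]-[265,140]+.44)*8).round(0))
print("hole",((proj(f,[.5481,-.0472,.033])[0]-[265,140]+.44)*8).round(0))
f=grab_frame("top");crop(f,270,160,80,75,8,"t14.png")
E
```

```text
clock: 27.15
tcp_pos: [0.5493, -0.0477, 0.0739]
orientation: [2.45, 1.965, 0.002]
contact_force: [0.3, -0.0, -1.2]
grip_width: 0.0268
t 27.15 tcp [549.3 -47.7  73.9] w 26.8 F [ 0.3 -0.  -1.2]
to hole [ 0.21542636 -1.25996576  3.94329203]
48 [319. 193.]
-12.6 [313. 377.]
-34.6 [311. 441.]
hole [313. 462.]
```

View pics/s14.png

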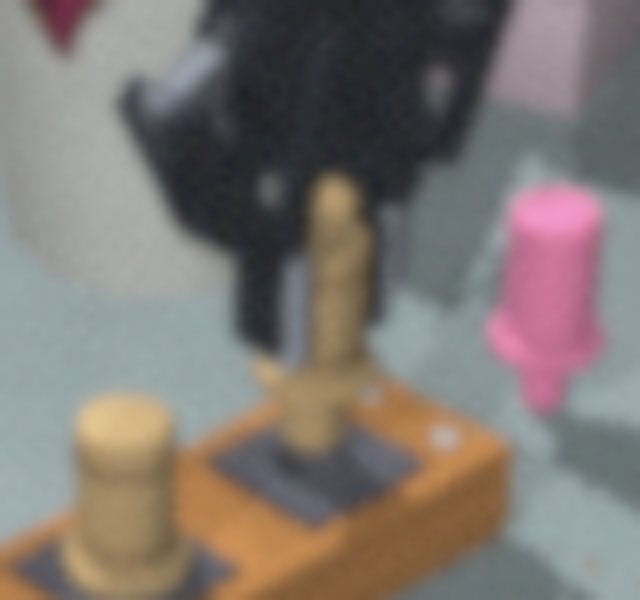

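View pics/t14.png

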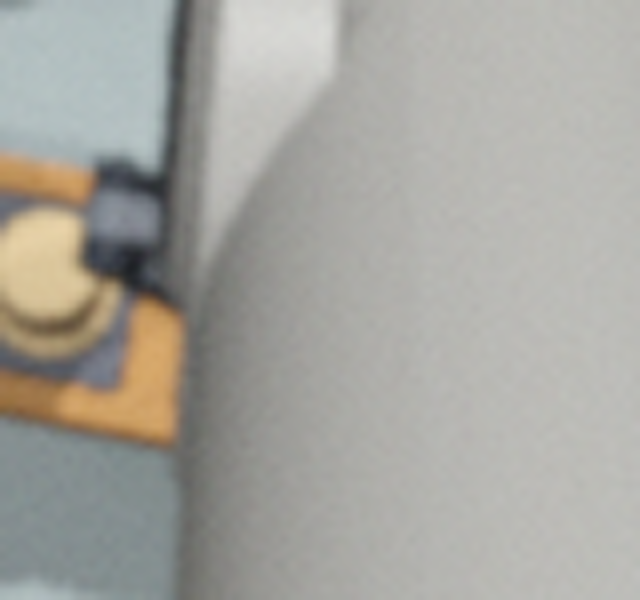

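Tenon tip at crop (313,447) is right over the hole (projected (313,462)). Shift −1.2 in tool y and lower step by step, watching force.

```bash
python3 -m handwheel '0.2 -1.2 0 0 0 0 22; 0.2 -1.2 4 0 0 0 22; 0.2 -1.2 8 0 0 0 22; 0.2 -1.2 8 0 0 0 22'; python3 -m handwheel '0 0 2 0 0 0 22; 0 0 4 0 0 0 22; 0 0 4 0 0 0 22'
```

```text
clock: 27.75
tcp_pos: [0.5473, -0.0473, 0.0648]
orientation: [-2.45, -1.965, 0.001]
contact_force: [0.1, -0.0, -0.9]
grip_width: 0.027
clock: 28.12
tcp_pos: [0.5476, -0.0473, 0.0611]
orientation: [-2.451, -1.965, 0.0]
contact_force: [-0.0, 0.8, -0.6]
grip_width: 0.0269
```

Already 6 mm in, no force. Continue.

```bash
python3 -m handwheel '0.2 0 4 0 0 0 22; 0.2 0 8 0 0 0 22; 0.2 0 12 0 0 0 22; 0.2 0 12 0 0 0 22'; python3 -m handwheel '0 0 1 0 0 0 22; 0 0 2 0 0 0 22; 0 0 2 0 0 0 22'
```

```text
clock: 28.62
tcp_pos: [0.5474, -0.0471, 0.0488]
orientation: [-2.45, -1.965, 0.001]
contact_force: [0.1, -0.6, -1.1]
grip_width: 0.0273
clock: 29.0
tcp_pos: [0.5477, -0.0471, 0.0473]
orientation: [-2.451, -1.965, -0.0]
contact_force: [-0.4, 0.2, -1.1]
grip_width: 0.0268
```

```bash
python3 -m handwheel '0 0 1 0 0 0 22; 0 0 1 0 0 0 22'; python3 -m handwheel '0 0 1 0 0 0 22; 0 0 1 0 0 0 22'
```

```text
clock: 29.25
tcp_pos: [0.5476, -0.0471, 0.0462]
orientation: [-2.451, -1.966, 0.0]
contact_force: [0.2, -0.3, -0.5]
grip_width: 0.0271
clock: 29.5
tcp_pos: [0.5478, -0.0471, 0.0456]
orientation: [2.451, 1.965, 0.0]
contact_force: [-0.8, 1.4, 4.0]
grip_width: 0.0275
```

Shoulder contact at TCP z = 45.6 mm, as predicted. Release, retreat upward, look.

```bash
python3 -m handwheel '0 0 -0.3 0 0 0 32; 0 0 -0.3 0 0 0 40; 0 0 -0.3 0 0 0 44; 0 0 -0.3 0 0 0 44; 0 0 -20 0 0 0 44; 0 0 -50 0 0 0 44; 0 0 -85 0 0 0 44; 0 0 -120 0 0 0 44; 0 0 -150 0 0 0 44; 0 0 -155 0 0 0 44'; python3 - <<'E'
from h import *
o,Rm=st()
f=grab_frame("scene");crop(f,200,130,150,112,5,"s15.png")
E
```

```text
clock: 30.75
tcp_pos: [0.5489, -0.0472, 0.2024]
orientation: [2.449, 1.964, 0.005]
contact_force: [1.6, 0.3, -0.1]
grip_width: 0.0438
t 30.75 tcp [548.9 -47.2 202.4] w 43.8 F [ 1.6  0.3 -0.1]
```

View pics/s15.png

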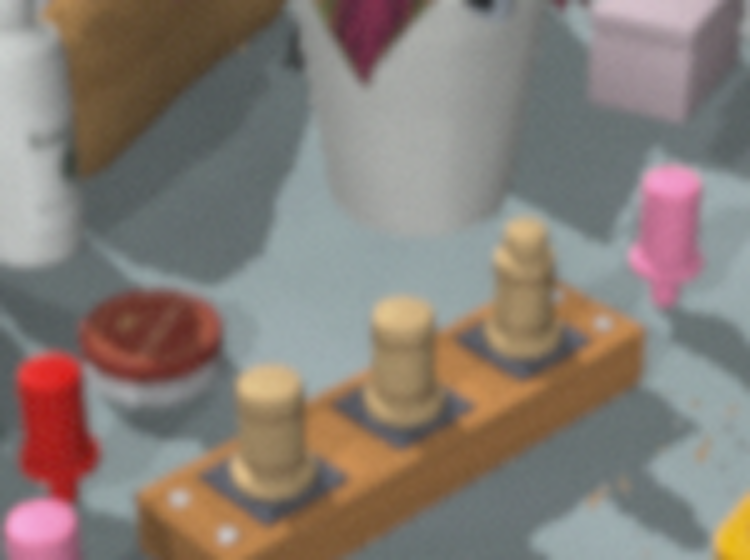

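The spare sits flush on the bush, level with both firm pegs. I'll move aside for a clear second view before handing in.

```bash
python3 -m handwheel '-25 0 0 0 0 0 44; -70 -10 0 0 0 0 44; -120 -20 0 0 0 0 44; -170 -30 0 0 0 0 44; -215 -40 0 0 0 0 44; -230 -40 0 0 0 0 44; -230 -40 0 0 0 0 44; -230 -40 0 0 0 0 44'; python3 - <<'E'
from h import *
st();f=grab_frame("scene");g=grab_frame("top")
cv2.imwrite("pics/top_end.png",g["pixels"][:,:,::-1]);cv2.imwrite("pics/scene_end.png",f["pixels"][:,:,::-1]);crop(g,205,160,145,75,5,"t16.png")
E
```

```text
clock: 31.8
tcp_pos: [0.4594, -0.2611, 0.1997]
orientation: [-2.447, -1.968, -0.0]
contact_force: [-0.6, -0.1, -0.1]
grip_width: 0.044
t 31.8 tcp [ 459.4 -261.1  199.7] w 44.0 F [-0.6 -0.1 -0.1]
```

View pics/top_end.png

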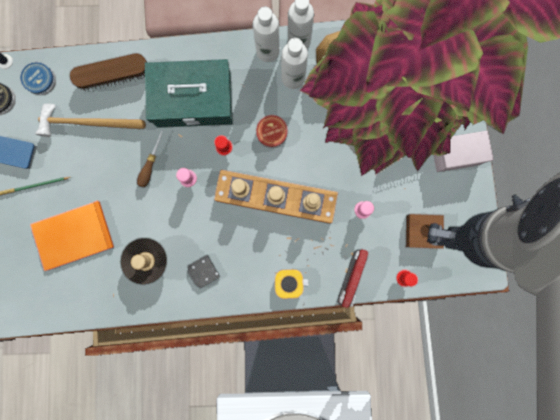

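View pics/t16.png

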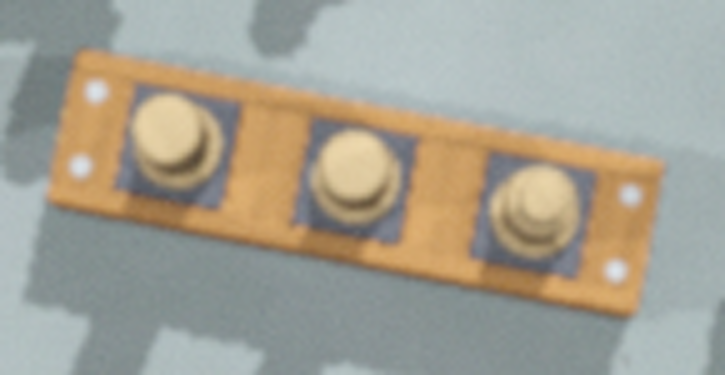

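View pics/scene_end.png

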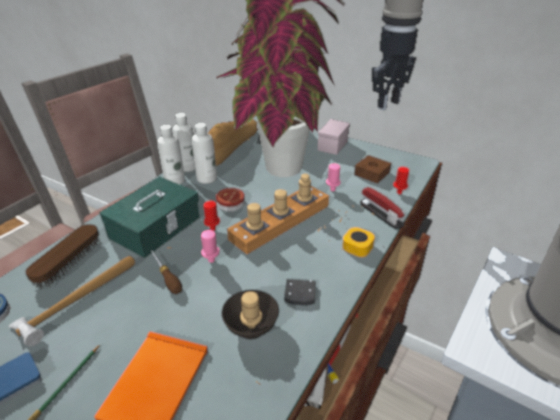

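Final views: the spare is upright in the right hole (top (313,201)), both firm pegs are seated and the removed peg is in the bowl (143,262). Tape and tin haven't moved, and the gripper is clear of everything. A quick height check, then hand in.

```bash
python3 - <<'E'
from h import *
from bench import workorder
f=grab_frame("scene");g=grab_frame("top")
p,e=tri(f,(200+527/5-.4,130+230/5-.4),g,(205+545/5-.4,160+197/5-.4));print("knob top",(p*1000).round(1),"gap",round(e,1),"nominal 93")
print(workorder.hand_in())
E
```

```text
knob top [547.8 -47.9  91.6] gap 1.6 nominal 93
the job is handed in; nothing more can be done
None
```

The job is done and handed in at about 32 s of the 64 s allowed; the hand-in reports no verdict.

- **Finding the worn hole:** I pushed each peg both ways with about 5 N. The left and middle pegs stopped hard after about 1.7 mm either way. The right peg slid at least 3.5 mm to both sides without resistance, so the right hole was the worn one.
- **Removing the peg:** I lifted the right peg straight out and dropped it in the bowl, where it stands.
- **Fitting the spare:** It went into the right hole with no side force and met the bush at the predicted height with about 4 N. I then released it.
- **Last checks:**
  - The knob top measured 91.6 mm against 93 mm nominal, with the two views missing each other by 1.6 mm. The calibration is good to about 2 mm, so that agrees with fully home.
  - Both firm pegs look seated, and the tape measure, tin and look-alikes had not moved.
  - The gripper was touching nothing, and no check failed.

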